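Find the sound crucible with a plug gauge

TASK

Three look-alike graphite crucibles stand on the bench, and only one still has a clear bore: try the plug gauge, without forcing it, in their bores, and leave it standing in the one that it enters fully home (collar down on the rim), with that crucible where it is. Stand the other two crucibles upright in the red scrap tray, and knock nothing about.

Things in the scene. Friction and masses are not known exactly. Their poses are not given: they have to be found in the camera images.
- crucible_a: graphite crucible, dark grey, round, 56 dia x 64 high, about 0.24 kg, standing upright and loose; origin at the centre of its underside, z up. Blind round bore 24 dia (mouth bevelled), open at the top, on the axis, nominally 56 deep. The three look alike from outside; in exactly one of them the bore is clear all the way, in the other two residue narrows it to 14 dia from 26 below the rim downwards, so the gauge's pin stops dead about 26 mm in
- crucible_b: graphite crucible, dark grey, round, 56 dia x 64 high, about 0.24 kg, standing upright and loose; origin at the centre of its underside, z up; same as crucible_a
- crucible_c: graphite crucible, dark grey, round, 56 dia x 64 high, about 0.24 kg, standing upright and loose; origin at the centre of its underside, z up; same as crucible_a
- gauge: plug gauge, 125 long, 0.25 kg, upright with the pin down; origin at the centre of the pin's lower end, z up along the gauge. Steel pin 20 dia from 0 to 45 (lowest 3 bevelled to 17 dia), steel collar 36 dia from 45 to 52, orange square handle 24 x 24 (flat sides along its x and y) from 52 to 125. It hangs in the stand by its collar, pin tip 10 above the bench; straight up 50 mm frees it. Fully home in a crucible, its collar rests on the rim and the pin is 45 deep
- stand: fixed aluminium block 70 x 70 x 55 high, the gauge's stand; origin at the centre of its underside, x and y along its sides
- stand_hole (a point): centre of the mouth of the stand's upright through hole, 28 dia, in its top face 55 above the bench; the gauge starts here with its collar on the top face
- tray: fixed shallow red scrap tray, 200 (along its x) x 150 (along its y) outside, walls 5 thick and 22 high; origin at the centre of its underside, x and y along its sides
- tray_in (a point): centre of the tray's inner floor, about 5 above the bench; axes as the tray's; inside 190 x 140, room for two crucibles side by side along x
- mortar: white mortar bowl, 90 dia x 50 high; origin at the centre of its foot; a loose bystander, leave it alone
- brass_disc: brass disc, 50 dia x 22 high; origin at the centre of its underside; a loose bystander, leave it alone
- spatula: flat spatula lying along its x, 250 long, 65 wide, 20 high; origin at mid-length, on the bench; a loose bystander, leave it alone
- brush: brush lying along its x, 180 long, 42 wide, 20 high; origin at mid-length, on the bench; a loose bystander, leave it alone
There are look-alikes about, which are no part of the job. What is shaped like the crucible_a but purple is not meant. Of the things that look like the gauge, the smaller one is meant.

How it is judged:
By the outcome, as a careful person would: the job done as asked, in the order asked, and still so for the second after the job is handed in, with the robot touching nothing.
It also fails if it takes over 72 s, if anything falls off the work surface, if the arm or the gripper's body presses on something with over 40 N, if the wrist force passes 120 N, or if a joint passes its speed limit or range.

ROBOT

A 6-joint arm with a two-finger parallel gripper is mounted at the origin on the work surface. World frame = base frame: x ahead of the robot, y to its left, z up, the work surface at z = 0. Lengths are in m, angles in rad, forces in N, time in s.
With the tool pointing down it reaches from about 0.4 to 0.825 m from the base axis. Payload 7 kg.
Tool frame: the origin (TCP) lies at the very end of the fingers, on their centre line; the grasp point (between the pads) lies 19 mm behind it; z points along the fingers, y is the line along which they close (so a half turn about z gives the same grasp; the last joint's range is limited). The gripper opens to 85 mm and grips with 20 to 120 N. Pads are 22 mm wide; open, the fingers measure 114 mm over their backs; the gripper's body (76 mm by 85 mm) begins 54 mm behind the grasp point. The pads swing forward as they close: fully open they stand 13 mm farther back than shut.
Start: joints at [-0.834, 0.359, 0.012, 0, -1.224, -0.288], TCP at [0.293, -0.608, 0.231] pointing down, gripper open.
Joint ranges: [-3.07, 3.07], [-1.43, 2.12], [-1.02, 1.25], [-3.03, 1.67], [-3.05, -0], [-3.03, 3.03]. Speed limits (rad/s): [2.39, 2.39, 3.01, 3.14, 3.14, 3.14].

INTERFACE

Orientations are given as a 3x3 rotation matrix whose columns are the frame's x, y, z axes.
In Python, from rig import manip, vision, ticket gives the robot as it stands.
- The arm moves only by the tool step_arm, never from a script. Its argument "motion" is text: rows parted by semicolons, each of 7 numbers parted by spaces: the turn, a rotation vector about the tool's x, y, z in units of 6 degrees (1.0 is 6 degrees), then the shift along the tool's x, y, z in units of 25 mm (1.0 is 25 mm), then the gripper command: -1 is fully open, 1 is shut, values between are in proportion. A call has 1 to 5 rows; each row is the pose to reach, as a shift and turn from the pose commanded when the call began, along the tool's axes at that moment; what a row does not reach only later rows make up. A row lasts 1/10 s, in which the tool goes at most 50 mm and 8.59 degrees, less where a joint would pass 70% of its speed; a pose out of reach is approached as far as the arm can. A call with a gripper value outside its range is refused whole. The fingers move at their own pace and stop on an object; "grip_force" is the grip in N (left out, the last holds). Time passes only in rows, so rows that repeat a pose let the fingers close. It gives the time, the measured TCP pose, the force, the opening and the grip force at its end, in the units of the state.
- manip.state(): the state, without advancing time (a new reading comes with each control period).
- vision.get_image(name): name is "scene" or "top" or "wrist"; returns a dict with "image" (480x640x3 uint8, red, green, blue), "fx", "fy", "cx", "cy" (pixels), "T" (4x4, takes a point from camera to world coordinates); the wrist camera has in their place "T_tool_cam" (4x4, takes a point from camera to tool coordinates, whose origin is the TCP and whose axes are the flange's). Camera axes: x right, y down, z forward; pixel columns grow to the right and rows downward; lengths in m; the calibration is good to about 2 mm. A picture is of the moment at which its call begins: read the wrist's pose just before it. There is no depth.
- ticket.sign_off(): hands the job in; it is judged then, once.
The state is a dict: "time": time; "qpos": joint angles; "qvel": joint speeds; "joint_efforts": joint torques, N m; "eef_pos": TCP position; "orientation": TCP orientation; "force": force on the tool from outside, world axes, zero at the start; "torque": the same for the moment, N m; "opening": finger opening in m; "finger_force": force on a finger pad.
Only numpy, scipy, OpenCV 4.12 (cv2) and the standard library are available. Lean on these libraries where they do the work, as an engineer would, in place of code of your own. Each camera call takes 0.05 s, during which the arm holds its last target. There are 200 camera calls.

## Working session

There is one attempt and no reset: what is moved stays moved. The work goes in short steps, Python scripts to look and compute and a tool call to move; the robot and the scene stay as the last step left them, time stands still between calls to the robot, and variables do not carry over. Pictures are saved under pics/ and viewed, at most 10 in all, crops included, and the job is handed in when it is done.

Besides the shell and the picture viewer there is one more tool, called after "Emit:" as name(argument=value, ...) on one line, values as JSON. step_arm: Moves the arm, as the interface text tells. Its arguments: {"type":"object","properties":{"motion":{"type":"string"},"grip_force":{"type":"number"}},"required":["motion"]}

```bash
ls; mkdir -p pics; python3 - <<'E'
from rig import manip, vision
import cv2,pickle,numpy as np
print(manip.state())
for n in("top","scene"):
    d=vision.get_image(n); pickle.dump(d,open(f"{n}0.pkl","wb")); cv2.imwrite(f"pics/{n}0.png",d["image"][:,:,::-1])
    print(n,d["fx"],d["fy"],d["cx"],d["cy"]); print(np.round(d["T"],4))
E
```

```text
pics
{'time': 0.0, 'qpos': array([-8.33884647e-01,  3.59378654e-01,  1.10678875e-02, -3.73696328e-04,
       -1.22409096e+00, -2.88104609e-01]), 'qvel': array([ 1.67211908e-03, -5.70214350e-04, -1.33283543e-03, -6.26763847e-04,
        5.78830159e-04, -1.04395204e-05]), 'joint_efforts': array([ 5.75138583e-04, -5.83326316e+01,  2.93419951e+01,  6.93664715e+00,
       -5.93463235e-03,  1.94514570e-05]), 'eef_pos': array([ 0.29265572, -0.60772583,  0.23036869]), 'orientation': array([[-9.01020507e-01, -4.33775720e-01, -8.18546122e-04],
       [-4.33776476e-01,  9.01019388e-01,  1.42503993e-03],
       [ 1.19378205e-04,  1.63905625e-03, -9.99998650e-01]]), 'force': array([-0.10035712,  0.01324336,  0.28144048]), 'torque': array([0.01014181, 0.03415727, 0.01889683]), 'finger_force': 0.0, 'opening': 0.08526564823269331}
top 478.05201838549203 478.05201838549203 321.34163026409124 237.34764283047951
[[ 0.0282 -0.9853  0.1687  0.3873]
 [-0.9996 -0.0271  0.0088 -0.0046]
 [-0.0041 -0.1689 -0.9856  0.9522]
 [ 0.      0.      0.      1.    ]]
scene 612.6123718349602 612.6123718349602 313.5810651057514 245.6399443085575
[[-0.1372  0.5485 -0.8248  1.522 ]
 [ 0.9905  0.0686 -0.1192  0.1327]
 [-0.0088 -0.8333 -0.5527  0.7377]
 [ 0.      0.      0.      1.    ]]
```

View pics/top0.png

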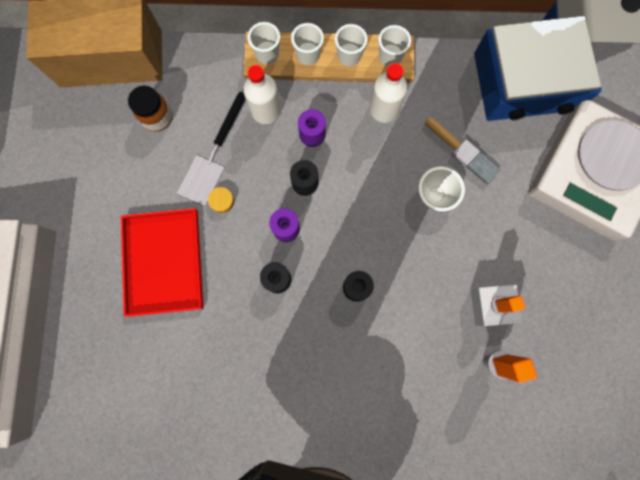

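View pics/scene0.png

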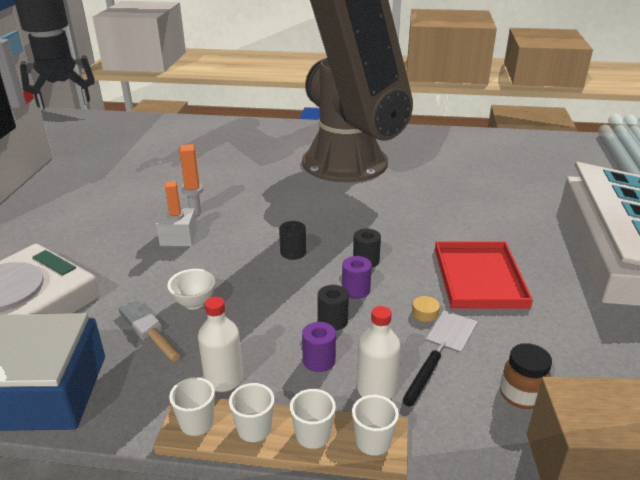

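```bash
cat > h.py <<'E'
import numpy as np, cv2, pickle
def ray(d,uv,T=None):
    T=d["T"] if T is None else T
    v=np.array([(uv[0]-d["cx"])/d["fx"],(uv[1]-d["cy"])/d["fy"],1.])
    return T[:3,3],T[:3,:3]@v
def onz(d,uv,z,T=None):
    o,v=ray(d,uv,T); return o+v*(z-o[2])/v[2]
def tri(d1,a,d2,b):
    o1,v1=ray(d1,a);o2,v2=ray(d2,b)
    s=np.linalg.lstsq(np.c_[v1,-v2],o2-o1,rcond=None)[0]
    p,q=o1+s[0]*v1,o2+s[1]*v2; return (p+q)/2,np.linalg.norm(p-q)
def proj(d,p,T=None):
    T=d["T"] if T is None else T
    c=T[:3,:3].T@(np.asarray(p)-T[:3,3]); return np.array([d["cx"]+d["fx"]*c[0]/c[2],d["cy"]+d["fy"]*c[1]/c[2]])
def blobs(mask,lo,hi):
    n,l,s,c=cv2.connectedComponentsWithStats(mask.astype(np.uint8))
    return [(c[i],s[i],l==i) for i in range(1,n) if lo<s[i][4]<hi]
E
python3 - <<'E'
from h import *
t=pickle.load(open("top0.pkl","rb"));s=pickle.load(open("scene0.pkl","rb"))
np.set_printoptions(precision=4,suppress=True)
def masks(d):
    hsv=cv2.cvtColor(d["image"],cv2.COLOR_RGB2HSV);H,S,V=[hsv[...,i].astype(int) for i in range(3)]
    return dict(dark=(V<48),orange=(H>4)&(H<17)&(S>200)&(V>120),red=((H<4)|(H>176))&(S>180)&(V>100),purple=(H>125)&(H<150)&(S>100))
mt,ms=masks(t),masks(s)
for k in("dark","orange","red"):
    for n,m in(("top",mt),("scene",ms)):
        print(n,k,[(np.round(c,1),b[:5]) for c,b,_ in blobs(m[k],120,20000)])
c,b,l=max(blobs(mt["red"],1000,50000),key=lambda q:q[1][4])
cnt=max(cv2.findContours(l.astype(np.uint8),0,2)[0],key=cv2.contourArea)
q=cv2.boxPoints(cv2.minAreaRect(cnt)); ap=cv2.approxPolyDP(cv2.convexHull(cnt),6,True)[:,0]
print("tray rim corners",[onz(t,p,.022)[:2] for p in ap],onz(t,q.mean(0),.022))
a=t["image"][140:400,240:560]; cv2.imwrite("pics/crop1.png",cv2.resize(a[:, :,::-1],None,fx=2.5,fy=2.3,interpolation=cv2.INTER_CUBIC)[:600,:800])
E
```

```text
top dark [(array([630.8,   4.4]), array([622,   0,  18,  11, 172], dtype=int32)), (array([484.9,  67.6]), array([476,  36,  20,  60, 688], dtype=int32)), (array([144.3, 101. ]), array([129,  86,  32,  31, 753], dtype=int32)), (array([229.9, 118.7]), array([215,  93,  30,  53, 431], dtype=int32)), (array([565.8, 108.2]), array([558, 103,  17,  11, 145], dtype=int32)), (array([517.4, 113. ]), array([509, 107,  16,  12, 141], dtype=int32)), (array([304.2, 177.8]), array([291, 161,  27,  34, 722], dtype=int32)), (array([275.8, 277.4]), array([262, 264,  29,  29, 607], dtype=int32)), (array([357.5, 286.1]), array([343, 272,  30,  29, 682], dtype=int32)), (array([283.5, 473. ]), array([ 240,  462,  102,   18, 1059], dtype=int32))]
scene dark [(array([45.2, 13.6]), array([ 14,   0,  54,  31, 993], dtype=int32)), (array([372.6,  42.9]), array([ 345,    0,   53,   96, 2900], dtype=int32)), (array([53.6, 62.9]), array([  21,   32,   73,   69, 2060], dtype=int32)), (array([  4.7, 112.8]), array([  0,  75,  15,  64, 517], dtype=int32)), (array([393.2, 114.4]), array([376,  92,  34,  43, 738], dt
[... 447 characters left out ...]
=int32)), (array([516.4, 369.6]), array([494, 359,  42,  23, 668], dtype=int32))]
scene orange []
top red [(array([394.4,  71.5]), array([387,  63,  16,  18, 216], dtype=int32)), (array([255.7,  73.6]), array([249,  66,  15,  16, 196], dtype=int32)), (array([160.8, 262.2]), array([ 121,  209,   82,  107, 7785], dtype=int32))]
scene red [(array([478.1, 274. ]), array([ 436,  242,   95,   66, 2770], dtype=int32)), (array([214. , 305.5]), array([206, 298,  17,  17, 231], dtype=int32)), (array([380.8, 315.6]), array([373, 307,  17,  18, 219], dtype=int32))]
tray rim corners [array([0.5969, 0.2575]), array([0.4059, 0.23  ]), array([0.3846, 0.377 ]), array([0.5766, 0.4038])] [0.4889 0.3176 0.022 ]
```

View pics/crop1.png

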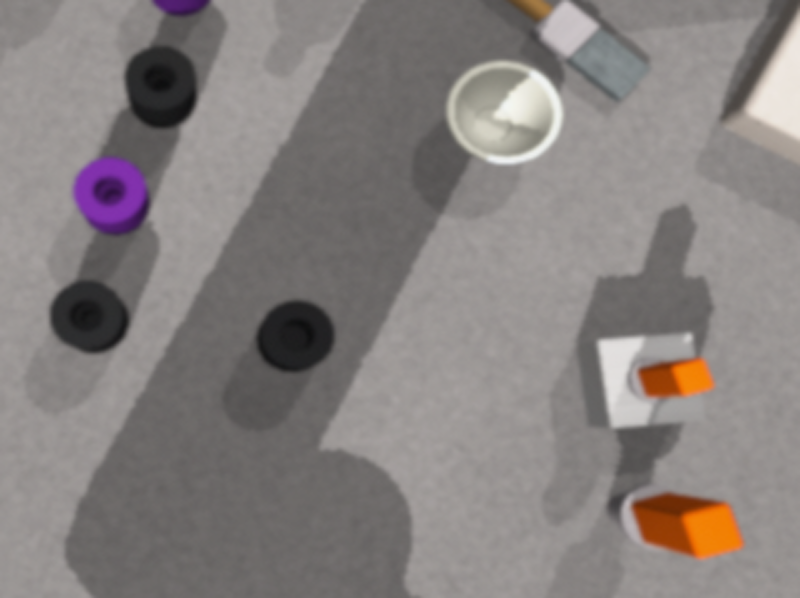

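```bash
python3 - <<'E'
from h import *
t=pickle.load(open("top0.pkl","rb"));s=pickle.load(open("scene0.pkl","rb"))
np.set_printoptions(precision=4,suppress=True)
for n,a,b in(("1",(304.2,177.8),(333.4,307)),("2",(275.8,277.4),(367.3,248)),("3",(357.5,286.1),(292.8,240))):
    print(n,onz(t,a,.032),tri(t,a,s,b))
for n,a in(("1",(304,174.8)),("2",(275.2,277)),("3",(358.4,286))): print(n,"bore",onz(t,a,.064))
for d,nm,lo in((t,"top",0),(s,"scene",0)):
    hsv=cv2.cvtColor(d["image"],cv2.COLOR_RGB2HSV);H,S,V=[hsv[...,i].astype(int) for i in range(3)]
    m=(H>2)&(H<17)&(S>180)&(V>100)
    for c,b,l in blobs(m,100,900):
        cnt=max(cv2.findContours(l.astype(np.uint8),0,2)[0],key=cv2.contourArea)
        print(nm,c,b,cv2.minAreaRect(cnt), onz(d,c,.0985))
    # top face of handle: brighter orange
    if nm=="top":
        roi=(m&(V>225))
        for c,b,l in blobs(roi,30,900): print("topface",c,b,onz(d,c,.135))
        w=(S<25)&(V>185); w[:280]=0; w[340:]=0; w[:,:470]=0; w[:,530:]=0
        pts=np.argwhere(w)[:,::-1].astype(np.float32)
        r=cv2.minAreaRect(pts); bp=cv2.boxPoints(r); print("stand",[onz(d,p,.055)[:2] for p in bp],onz(d,r[0],.055))
E
```

```text
1 [0.6644 0.0412 0.032 ] (array([0.6641, 0.0425, 0.0323]), np.float64(0.0025740287170532474))
2 [0.4641 0.0891 0.032 ] (array([0.464 , 0.0906, 0.0318]), np.float64(0.0029609196010231416))
3 [ 0.4518 -0.0684  0.032 ] (array([ 0.4517, -0.0674,  0.0311]), np.float64(0.0021911883827364156))
1 bore [0.6607 0.0402 0.064 ]
2 bore [0.4622 0.087  0.064 ]
3 bore [ 0.4498 -0.0679  0.064 ]
top [150.4016 118.0157] [136 110  26  13 127] ((149.6437225341797, 117.76551055908203), (9.801665306091309, 25.70992088317871), 76.50426483154297) [0.7539 0.3334 0.0985]
top [510.2242 304.1327] [496 296  29  16 339] ((510.09613037109375, 304.48077392578125), (13.924245834350586, 26.671794891357422), 78.69007110595703) [ 0.4229 -0.3339  0.0985]
top [514.9952 367.9228] [494 355  43  27 829] ((514.8400268554688, 368.3800354003906), (44.36359405517578, 23.70232391357422), 10.30484676361084) [ 0.3137 -0.338   0.0985]
topface [516.7987 303.6623] [510 297  15  14 154] [ 0.4225 -0.331   0.135 ]
topface [524.7014 370.6551] [514 360  22  22 345] [ 0.313  -0.3395  0.135 ]
stand [array([ 0.4543, -0.2951]), array([ 0.4587, -0.3609]), array([ 0.3905, -0.3608]), array([ 0.3862, -0.2958])] [ 0.4222 -0.3281  0.055 ]
```

```bash
cat > mv.py <<'E'
import sys, numpy as np
from rig import manip
from scipy.spatial.transform import Rotation as R
np.set_printoptions(precision=3,suppress=True)
def go(x,y,z,yaw=90):  # yaw: world angle of tool y, deg
    s=manip.state(); R0=s["orientation"]; a=np.radians(yaw)
    yv=np.array([np.cos(a),np.sin(a),0]); zv=np.array([0,0,-1.]); Rt=np.c_[np.cross(yv,zv),yv,zv]
    rv=np.degrees(R.from_matrix(R0.T@Rt).as_rotvec())/6; d=R0.T@(np.array([x,y,z])-s["eef_pos"])/.025
    print("t",s["time"],"pos",s["eef_pos"],"F",s["force"],"T",s["torque"],"op",s["opening"],"ff",s["finger_force"],"yaw",np.degrees(np.arctan2(R0[1,1],R0[0,1])),"q6",s["qpos"][5]); print("ROW",rv,d)
if __name__=="__main__": go(*map(float,sys.argv[1:]))
E
python3 mv.py .423 -.332 .26 90
python3 - <<'E'
from h import *
t=pickle.load(open("top0.pkl","rb"));d=t
hsv=cv2.cvtColor(d["image"],cv2.COLOR_RGB2HSV);H,S,V=[hsv[...,i].astype(int) for i in range(3)]
m=(H>2)&(H<17)&(S>180)&(V>225)
for c,b,l in blobs(m,100,900):
    print(c,cv2.minAreaRect(np.argwhere(l)[:,::-1].astype(np.float32)))
E
```

```text
t 0.1 pos [ 0.293 -0.608  0.23 ] F [ 0.163 -0.168 -0.291] T [-0.003  0.04   0.013] op 0.08541585608822794 ff 0.0 yaw 115.71046563426536 q6 -0.28804889309004245
ROW [ 0.013 -0.004  4.285] [-9.482  7.68  -1.171]
[516.7987013  303.66233766] ((516.7500610351562, 303.7500305175781), (12.649110794067383, 12.332881927490234), 71.56504821777344)
[524.70144928 370.65507246] ((524.7000122070312, 370.6000061035156), (19.289892196655273, 18.024980545043945), 71.56504821777344)
```

Emit:
step_arm(motion="0 0 4.3 -9.5 7.7 -1.2 -1; 0 0 4.3 -9.5 7.7 -1.2 -1; 0 0 4.3 -9.5 7.7 -1.2 -1; 0 0 4.3 -9.5 7.7 -1.2 -1; 0 0 4.3 -9.5 7.7 -1.2 -1")

```text
time: 0.6
eef_pos: [0.3968, -0.3867, 0.255]
orientation: [[-1.0, 0.003, -0.0], [0.003, 1.0, 0.0], [0.0, 0.0, -1.0]]
force: [0.2, -0.2, 0.0]
opening: 0.0856
finger_force: 0.0
```

```bash
python3 mv.py .423 -.332 .26 90
```

```text
t 0.6 pos [ 0.397 -0.387  0.255] F [ 0.19  -0.225  0.036] T [ 0.032 -0.174  0.037] op 0.08561567495791751 ff 0.0 yaw 89.8381521437503 q6 -1.1543577731853114
ROW [ 0.003 -0.004 -0.027] [-1.043  2.192 -0.2  ]
```

Emit:
step_arm(motion="0 0 0 -1.0 2.2 -0.2 -1; 0 0 0 -1.0 2.2 -0.2 -1; 0 0 0 -1.0 2.2 -0.2 -1")

```text
time: 0.9
eef_pos: [0.4225, -0.332, 0.2605]
orientation: [[-1.0, -0.002, 0.001], [-0.002, 1.0, -0.0], [-0.001, -0.0, -1.0]]
force: [0.6, 0.1, 0.4]
opening: 0.0853
finger_force: 0.0
```

```bash
python3 mv.py .423 -.332 .26 90; python3 - <<'E'
from rig import manip, vision
import cv2,pickle,numpy as np
s=manip.state(); d=vision.get_image("wrist"); d["s"]=s; pickle.dump(d,open("w1.pkl","wb")); cv2.imwrite("pics/w1.png",d["image"][:,:,::-1])
print(d["fx"],d["cx"],d["cy"]); print(d["T_tool_cam"])
E
```

```text
t 0.9 pos [ 0.422 -0.332  0.26 ] F [0.622 0.095 0.37 ] T [-0.119  0.008 -0.063] op 0.08533996968367716 ff 0.0 yaw 90.10467729764517 q6 -1.267746144315939
ROW [-0.     0.006  0.017] [-0.021  0.     0.018]
415.85267327511565 317.60657055083516 241.54438873880406
[[-5.16648932e-04 -9.63223465e-01 -2.68701115e-01  6.86519924e-02]
 [ 9.99999685e-01 -6.59359147e-04  4.40866919e-04 -5.15732235e-04]
 [-6.01823899e-04 -2.68700803e-01  9.63223503e-01 -1.42908209e-01]
 [ 0.00000000e+00  0.00000000e+00  0.00000000e+00  1.00000000e+00]]
```

View pics/w1.png

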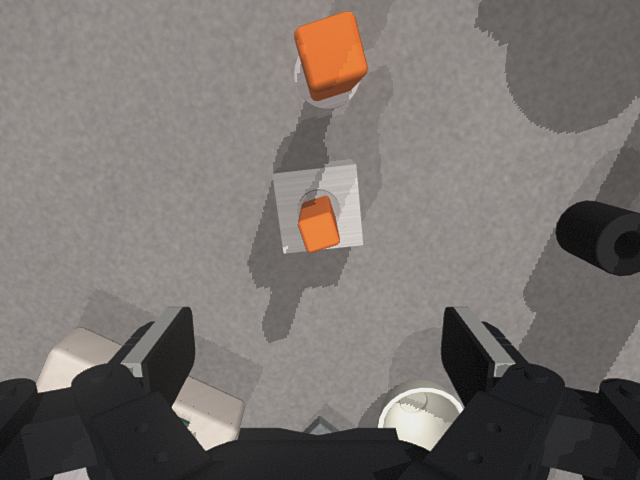

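```bash
cat >> h.py <<'E'
def wT(d):
    T=np.eye(4); T[:3,:3]=d["s"]["orientation"]; T[:3,3]=d["s"]["eef_pos"]; return T@d["T_tool_cam"]
def grab(n="wrist"):
    from rig import manip,vision
    s=manip.state(); d=vision.get_image(n); d["s"]=s; return d
E
python3 - <<'E'
from h import *
np.set_printoptions(precision=4,suppress=True)
d=pickle.load(open("w1.pkl","rb"));T=wT(d)
hsv=cv2.cvtColor(d["image"],cv2.COLOR_RGB2HSV);H,S,V=[hsv[...,i].astype(int) for i in range(3)]
m=(H>2)&(H<17)&(S>180)
print(np.percentile(V[210:250,305:335],[10,50,90]),V[203,318],V[235,320])
for c,b,l in blobs(m&(V>190),100,9000):
  for z in (.135,.135*1.3):
    w=np.array([onz(d,p,z,T)[:2] for p in np.argwhere(l)[:,::-1]])
    r=cv2.minAreaRect((w*1000).astype(np.float32)); print(c,b,z,w.mean(0),r)
E
```

```text
[175. 231. 232.] 175 233
[332.0801  47.8644] [ 296   12   71   73 3569] 0.135 [ 0.3097 -0.324 ] ((310.39495849609375, -324.4541015625), (34.42072296142578, 35.05782699584961), 16.811838150024414)
[332.0801  47.8644] [ 296   12   71   73 3569] 0.17550000000000002 [ 0.3163 -0.3253] ((316.9374694824219, -325.69049072265625), (29.22523307800293, 29.766170501708984), 16.811786651611328)
[318.7468 231.3439] [ 299  212   40   40 1102] 0.135 [ 0.4218 -0.3316] ((421.85638427734375, -331.6524658203125), (22.697105407714844, 22.381092071533203), 17.86909294128418)
[318.7468 231.3439] [ 299  212   40   40 1102] 0.17550000000000002 [ 0.4115 -0.3318] ((411.5747375488281, -331.8023681640625), (19.27117919921875, 19.002857208251953), 17.869070053100586)
```

```bash
python3 mv.py .4219 -.3316 .080 107.9
```

```text
t 0.95 pos [ 0.422 -0.333  0.26 ] F [-0.05   0.295  0.272] T [-0.045  0.025 -0.013] op 0.08504602469252746 ff 0.0 yaw 90.02885472565723 q6 -1.2669389411470011
ROW [ 0.    -0.    -2.979] [-0.001  0.057  7.205]
```

Emit:
step_arm(motion="0 0 -1.4 0 0.03 0 -1; 0 0 -3 0 0.03 1 -1; 0 0 -3 0 0.03 3 -1; 0 0 -3 0 0.03 5 -1; 0 0 -3 0 0.03 6.6 -1")

```text
time: 1.45
eef_pos: [0.4197, -0.3338, 0.0924]
orientation: [[-0.952, -0.305, -0.002], [-0.305, 0.952, 0.001], [0.001, 0.001, -1.0]]
force: [0.4, -0.7, -0.3]
opening: 0.0855
finger_force: 0.0
```

```bash
python3 mv.py .4219 -.3316 .080 107.9
```

```text
t 1.45 pos [ 0.42  -0.334  0.092] F [ 0.367 -0.689 -0.344] T [-0.021 -0.081  0.001] op 0.0855050470571771 ff 0.0 yaw 107.78167810981242 q6 -0.9538855574113801
ROW [ 0.013 -0.014 -0.02 ] [-0.113  0.055  0.494]
```

Emit:
step_arm(motion="0 0 0 -0.1 0.06 0.5 -1; 0 0 0 -0.1 0.06 0.5 -1; 0 0 0 -0.1 0.06 0.5 1; 0 0 0 -0.1 0.06 0.5 1; 0 0 0 -0.1 0.06 0.5 1", grip_force=40)

```text
time: 1.95
eef_pos: [0.4247, -0.3312, 0.0845]
orientation: [[-0.951, -0.308, 0.003], [-0.308, 0.952, -0.001], [-0.003, -0.002, -1.0]]
force: [0.4, -0.6, 0.4]
opening: 0.0438
finger_force: 0.0
```

Emit:
step_arm(motion="0 0 0 0 0 0 1; 0 0 0 0 0 0 1; 0 0 0 0 0 0 1")

```text
time: 2.25
eef_pos: [0.4242, -0.331, 0.0838]
orientation: [[-0.951, -0.308, 0.002], [-0.308, 0.951, -0.001], [-0.001, -0.001, -1.0]]
force: [-0.5, 0.2, 6.3]
opening: 0.0236
finger_force: 42.7
```

```bash
python3 mv.py .4219 -.3316 .20 107.9
```

```text
t 2.25 pos [ 0.424 -0.331  0.084] F [-0.546  0.228  6.315] T [ 0.403  0.383 -0.03 ] op 0.02356491762885344 ff 42.67788648605347 yaw 107.94549807602579 q6 -0.960236760220749
ROW [-0.013  0.012  0.008] [ 0.09  -0.002 -4.647]
```

Emit:
step_arm(motion="0 0 0 0 0 -0.4 1; 0 0 0 0 0 -1.4 1; 0 0 0 0 0 -2.8 1; 0 0 0 0 0 -4.2 1; 0 0 0 0 0 -4.7 1")

```text
time: 2.75
eef_pos: [0.4248, -0.3313, 0.2042]
orientation: [[-0.951, -0.308, 0.005], [-0.308, 0.951, -0.002], [-0.004, -0.003, -1.0]]
force: [1.4, -0.0, -3.0]
opening: 0.0234
finger_force: 41.6
```

```bash
python3 mv.py .4505 -.0678 .20 107.9; python3 - <<'E'
from h import *
for n in("wrist","scene"):
    d=grab(n); pickle.dump(d,open(f"{n}2.pkl","wb")); cv2.imwrite(f"pics/{n}2.png",d["image"][:,:,::-1])
E
```

```text
t 2.75 pos [ 0.425 -0.331  0.204] F [ 1.389 -0.038 -2.997] T [-0.054 -0.106  0.071] op 0.023400569589452493 ff 41.590561866760254 yaw 107.94344332005548 q6 -0.9602359319695369
ROW [-0.033  0.035  0.007] [-4.225  9.71   0.149]
```

View pics/wrist2.png

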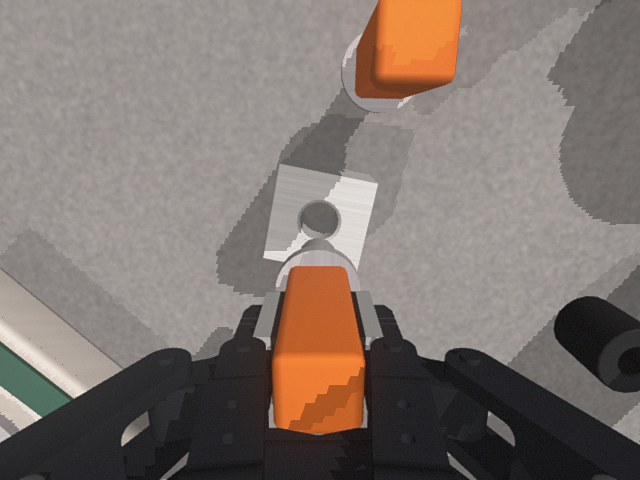

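```bash
python3 mv.py .505 -.05 .20 107.9; python3 - <<'E'
from h import *
from scipy.optimize import brentq
d=pickle.load(open("wrist2.pkl","rb"));im=cv2.cvtColor(d["image"],cv2.COLOR_RGB2HSV)
for c in(305,318,330): print([ (r,*im[r,c]) for r in range(255,280,2)]); print([(r,im[r,c,2]) for r in range(340,362,2)])
T=d["T_tool_cam"]
for zt in(.074,.072,.076,.08,.07):
    print(zt,onz(d,(318,266),zt-.052,T),onz(d,(318,352),zt-.125,T),onz(d,(318,434),zt-.125,T))
# lateral handle edges at top face
print(onz(d,(273,356),-.051,T),onz(d,(363,356),-.051,T))
E
```

```text
t 2.85 pos [ 0.424 -0.331  0.202] F [-0.351  0.279 -2.738] T [ 0.021  0.018 -0.008] op 0.023780521935215054 ff 41.50967359542847 yaw 107.92053866485672 q6 -0.9602327548013367
ROW [-0.021  0.031  0.003] [-6.525  9.697  0.087]
[(255, np.uint8(5), np.uint8(16), np.uint8(179)), (257, np.uint8(7), np.uint8(13), np.uint8(179)), (259, np.uint8(3), np.uint8(14), np.uint8(180)), (261, np.uint8(3), np.uint8(15), np.uint8(181)), (263, np.uint8(3), np.uint8(15), np.uint8(182)), (265, np.uint8(165), np.uint8(8), np.uint8(181)), (267, np.uint8(10), np.uint8(190), np.uint8(185)), (269, np.uint8(10), np.uint8(184), np.uint8(183)), (271, np.uint8(10), np.uint8(182), np.uint8(186)), (273, np.uint8(10), np.uint8(184), np.uint8(183)), (275, np.uint8(10), np.uint8(188), np.uint8(184)), (277, np.uint8(10), np.uint8(183), np.uint8(185)), (279, np.uint8(10), np.uint8(186), np.uint8(184))]
[(340, np.uint8(190)), (342, np.uint8(192)), (344, np.uint8(194)), (346, np.uint8(192)), (348, np.uint8(192)), (350, np.uint8(190)), (352, np.uint8(196)), (354, np.uint8(219)), (356, np.uint8(230)), (358, np.uint8(241)), (
[... 1849 characters left out ...]
1e-05  2.20000000e-02] [ 0.01469885 -0.00017317 -0.051     ] [-0.00953137 -0.00017959 -0.051     ]
0.072 [ 1.28019351e-02 -7.20876410e-05  2.00000000e-02] [ 0.01587563 -0.00017572 -0.053     ] [-0.00782733 -0.000182   -0.053     ]
0.076 [ 1.14275431e-02 -6.67288012e-05  2.40000000e-02] [ 0.01352208 -0.00017062 -0.049     ] [-0.0112354  -0.00017718 -0.049     ]
0.08 [ 1.00531510e-02 -6.13699613e-05  2.80000000e-02] [ 0.01116853 -0.00016552 -0.045     ] [-0.01464348 -0.00017236 -0.045     ]
0.07 [ 1.34891312e-02 -7.47670609e-05  1.80000000e-02] [ 0.0170524  -0.00017827 -0.055     ] [-0.00612329 -0.00018441 -0.055     ]
[ 0.01359322 -0.01135805 -0.051     ] [ 0.01357463  0.01101253 -0.051     ]
```

Emit:
step_arm(motion="0 0 0 -1.3 2 0 1; 0 0 0 -2.6 3.9 0 1; 0 0 0 -3.9 5.8 0 1; 0 0 0 -5.2 7.7 0 1; 0 0 0 -6.5 9.7 0 1")

```text
time: 3.35
eef_pos: [0.4913, -0.0884, 0.1983]
orientation: [[-0.952, -0.307, -0.003], [-0.307, 0.952, 0.0], [0.003, 0.001, -1.0]]
force: [2.3, -0.9, -2.1]
opening: 0.0236
finger_force: 41.5
```

```bash
sleep 0; python3 mv.py .505 -.05 .20 107.9; python3 - <<'E'
from h import *
np.set_printoptions(precision=4,suppress=True)
d=grab("wrist"); pickle.dump(d,open("wrist3.pkl","wb")); cv2.imwrite("pics/wrist3.png",d["image"][:,:,::-1])
e=grab("scene"); pickle.dump(e,open("scene3.pkl","wb")); cv2.imwrite("pics/scene3.png",e["image"][:,:,::-1])
print(proj(d,[.4505,-.0678,.064],wT(d)))
T=d["T_tool_cam"]
g=cv2.cvtColor(d["image"],cv2.COLOR_RGB2GRAY)
print(g[200:270:2,318])
for r in(236,240,244): print(r,onz(d,(318,r),.074,T),onz(d,(318,r+10),.022,T))
E
```

```text
t 3.35 pos [ 0.491 -0.088  0.198] F [ 2.336 -0.906 -2.064] T [-0.032 -0.311 -0.035] op 0.023564075147652165 ff 41.454822421073914 yaw 107.88154515653575 q6 -1.4741174610669887
ROW [ 0.009 -0.026 -0.003] [-0.994  1.293 -0.07 ]
[365.8664 182.6121]
[144 142 140 140 139 142 139 138 142 142 140 137 138 144 146 142 141 142
 142 107 106 107 106 109 105 153 153 150 151 152 151 152 154 100  98]
236 [0.0113 0.     0.074 ] [ 0.0208 -0.0001  0.022 ]
240 [0.0091 0.     0.074 ] [ 0.0191 -0.0001  0.022 ]
244 [0.0068 0.     0.074 ] [ 0.0174 -0.0001  0.022 ]
```

View pics/wrist3.png

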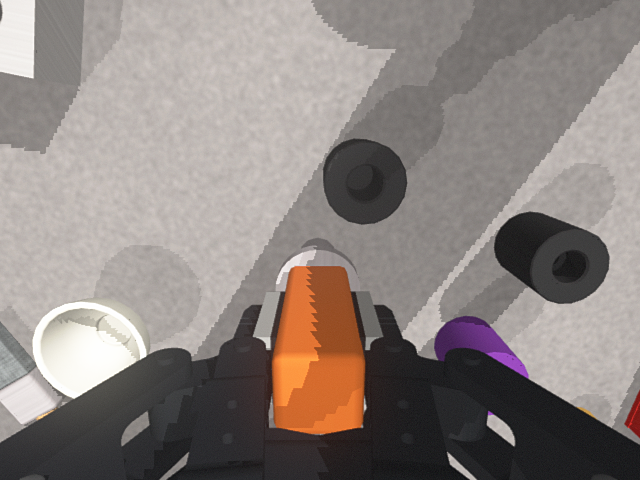

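```bash
cat >> h.py <<'E'
def bore(d,guess,T=None,z=.064,r=45):
    """fit ellipse to the dark rim's bore edge near a guess (world); returns bore centre at z"""
    T=wT(d) if T is None else T
    u=proj(d,[*guess[:2],z],T); g=cv2.cvtColor(d["image"],cv2.COLOR_RGB2GRAY)
    x0,y0=int(u[0])-r,int(u[1])-r; c=g[max(y0,0):y0+2*r,max(x0,0):x0+2*r]; out=[]
    for th in range(12,60,2):
        for cnt in cv2.findContours((c<th).astype(np.uint8),cv2.RETR_LIST,cv2.CHAIN_APPROX_NONE)[0]:
            if len(cnt)<20: continue
            e=cv2.fitEllipse(cnt); ctr=np.array(e[0])+[max(x0,0),max(y0,0)]
            if np.linalg.norm(ctr-u)<14: 
                p=onz(d,ctr,z,T); dist=np.linalg.norm(p-T[:3,3]); out.append((th,ctr.round(1),np.round(np.array(e[1])*dist/d["fx"]*1000,1),p[:2].round(4)))
    return out
E
python3 - <<'E'
from h import *
d=pickle.load(open("wrist3.pkl","rb"))
for q in((.4505,-.0678),(.463,.088)):
    for o in bore(d,q): print(*o)
E
```

```text
38 [378.2 189.1] [3.6 5.7] [ 0.452  -0.0585]
38 [375.4 178.8] [3.7 7.1] [ 0.4462 -0.0626]
40 [374.  183.8] [ 9.5 18.9] [ 0.4496 -0.0623]
42 [372.5 185.3] [11.6 23.4] [ 0.4508 -0.063 ]
44 [366.9 183.5] [20.8 22.8] [ 0.4509 -0.0669]
46 [366.6 182.7] [21.7 24.2] [ 0.4504 -0.0673]
48 [366.4 183.1] [22.4 24.6] [ 0.4507 -0.0674]
50 [366.9 183.9] [22.9 26. ] [ 0.4511 -0.0669]
52 [368.6 183. ] [23.7 28.4] [ 0.4502 -0.066 ]
54 [352.9 180.1] [8.3 8.7] [ 0.4516 -0.0766]
54 [376.3 177.6] [30.3 42.9] [ 0.4452 -0.0623]
56 [365.5 180.3] [51.5 55.8] [ 0.4491 -0.0686]
58 [365.5 180.8] [52.  56.7] [ 0.4494 -0.0684]
26 [568.1 264.9] [5.6 7.6] [0.4614 0.0871]
28 [581.5 268.8] [ 3.7 10.8] [0.4611 0.0974]
28 [570.3 265.5] [14.2 19.1] [0.4613 0.0888]
30 [571.  265.2] [19.7 25.6] [0.461  0.0891]
32 [571.1 265.8] [20.4 26.2] [0.4613 0.0894]
34 [570.9 265.8] [20.8 26.6] [0.4613 0.0893]
36 [570.9 266. ] [21.2 26.7] [0.4615 0.0893]
38 [571.  266.2] [21.1 27.1] [0.4616 0.0894]
40 [557.9 263.8] [5. 9.] [0.4628 0.0799]
40 [569.9 265.8] [22.9 27.3] [0.4616 0.0886]
42 [569.7 265.6] [23.8 27.9] [0.4615 0.0884]
42 [556.3 268.1] [49. 80.] [0.4661 0.0802]
44 [569.4 265.7] [23.9 29.3] [0.4616 0.0883]
46 [569.4 265.8] [24.  30.2] [0.4617 0.0883]
48 [569.6 265.8] [24.2 30.6] [0.4616 0.0884]
50 [570.  265.8] [24.6 31.3] [0.4616 0.0887]
52 [570.1 265.9] [25.  31.3] [0.4616 0.0887]
54 [570.3 266.1] [25.8 31.3] [0.4617 0.089 ]
56 [570.4 266.1] [26.  31.5] [0.4617 0.089 ]
58 [570.4 266.1] [26.3 31.7] [0.4617 0.0891]
58 [564.4 265.8] [59.3 81.8] [0.4627 0.0849]
```

```bash
python3 mv.py .4517 -.0671 .156 107.9
```

```text
t 3.45 pos [ 0.493 -0.086  0.198] F [ 0.166 -0.95  -2.974] T [-0.094  0.009  0.01 ] op 0.023285977002668653 ff 41.70608103275299 yaw 108.20070028608924 q6 -1.4732356911000035
ROW [ 0.012 -0.016  0.05 ] [1.328 1.213 1.697]
```

Emit:
step_arm(motion="0 0 0 1.33 1.2 0 1; 0 0 0 1.33 1.2 0.6 1; 0 0 0 1.33 1.2 1.7 1; 0 0 0 1.33 1.2 1.7 1")

```text
time: 3.85
eef_pos: [0.4478, -0.0723, 0.1536]
orientation: [[-0.952, -0.307, -0.008], [-0.307, 0.952, -0.001], [0.008, 0.002, -1.0]]
force: [-0.5, 0.1, -2.2]
opening: 0.0239
finger_force: 41.8
```

```bash
python3 mv.py .4517 -.0671 .156 107.9; python3 - <<'E'
from h import *
d=grab("wrist"); pickle.dump(d,open("wrist4.pkl","wb"))
e=grab("scene"); pickle.dump(e,open("scene4.pkl","wb"))
a=cv2.resize(d["image"][170:290,240:400],None,fx=2.5,fy=2.5); b=cv2.resize(e["image"][130:290,230:350],(400,533))
o=np.zeros((540,800,3),np.uint8); o[:300,:400]=a; o[:533,400:]=b; cv2.imwrite("pics/c4.png",o[:,:,::-1])
E
```

```text
t 3.85 pos [ 0.448 -0.072  0.154] F [-0.51   0.118 -2.215] T [-0.069  0.154 -0.006] op 0.023899256883520546 ff 41.81130766868591 yaw 107.8726864689316 q6 -1.53272715669436
ROW [ 0.018 -0.075 -0.004] [-0.213  0.151 -0.098]
```

View pics/c4.png

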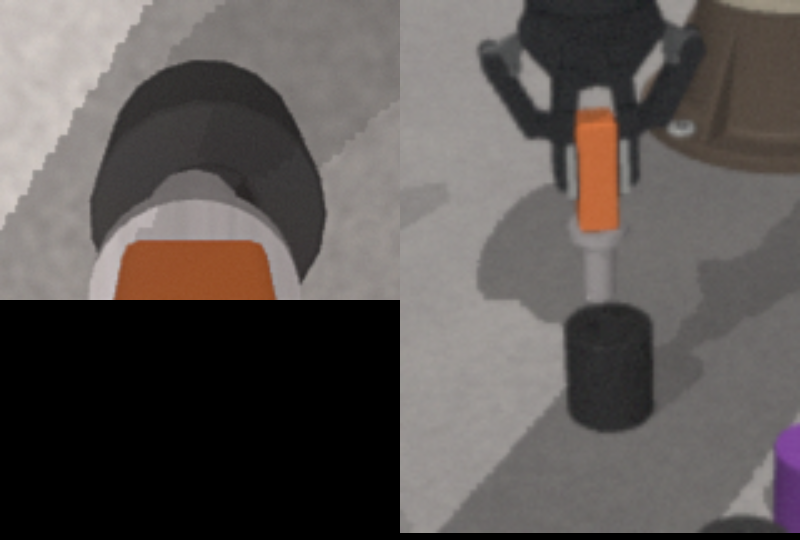

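Emit:
step_arm(motion="0 0 0 -0.2 0.15 0 1; 0 0 0 -0.2 0.15 0 1; 0 0 0 -0.2 0.15 0 1")

```text
time: 4.25
eef_pos: [0.4556, -0.0667, 0.1582]
orientation: [[-0.951, -0.308, 0.001], [-0.308, 0.951, 0.0], [-0.001, -0.0, -1.0]]
force: [-0.1, -0.8, -3.1]
opening: 0.0238
finger_force: 42.0
```

```bash
python3 mv.py .4517 -.0671 .156 107.9; cat > look.py <<'E'
from h import *
import sys
d=grab("wrist"); e=grab("scene"); pickle.dump((d,e),open(f"{sys.argv[1]}.pkl","wb")); np.set_printoptions(precision=4,suppress=True)
print("pos",d["s"]["eef_pos"],e["s"]["eef_pos"])
g=cv2.cvtColor(d["image"],cv2.COLOR_RGB2GRAY).astype(int)
c=[]
for r in range(238,252): # pin/collar lateral span: brighter than the crucible
    b=np.where(g[r,270:370]>85)[0]
print("wrist rim ellipse:")
th=(g<78).astype(np.uint8); th[330:]=0
for cc,b,l in blobs(th,600,30000):
    if 200<cc[0]<440 and 100<cc[1]<300: print(cc,b)
# scene: pin (grey above crucible) column vs crucible column
h=cv2.cvtColor(e["image"],cv2.COLOR_RGB2HSV).astype(int)
print("orange scene",[ (cc,b[:4]) for cc,b,_ in blobs((h[...,0]>2)&(h[...,0]<17)&(h[...,1]>150),80,900)][:6])
print("dark scene",[(cc.round(1),b[:4]) for cc,b,_ in blobs(h[...,2]<50,250,1000) if 250<cc[0]<400])
E
python3 look.py l5
```

```text
t 4.25 pos [ 0.456 -0.067  0.158] F [-0.133 -0.799 -3.126] T [-0.013  0.034 -0.016] op 0.023822932414106067 ff 42.043129205703735 yaw 107.9192836171456 q6 -1.5422844272468004
ROW [-0.001  0.009  0.003] [0.154 0.035 0.088]
pos [ 0.4556 -0.0667  0.1582] [ 0.4554 -0.0668  0.1581]
wrist rim ellipse:
[318.3044 219.701 ] [ 272  178   94   88 5362]
orange scene [(array([188.9642, 166.4748]), array([180, 145,  19,  44], dtype=int32)), (array([290.9926, 181.059 ]), array([285, 164,  13,  36], dtype=int32))]
dark scene [(array([379.3,  34.7]), array([373,  12,  20,  51], dtype=int32)), (array([266.7,  67.9]), array([261,  38,  14,  65], dtype=int32)), (array([292.8, 240. ]), array([280, 222,  26,  37], dtype=int32)), (array([367.6, 250.1]), array([354, 239,  26,  27], dtype=int32)), (array([333.9, 313.1]), array([319, 298,  29,  32], dtype=int32))]
```

Emit:
step_arm(motion="0 0 0 0.15 0.03 0 1; 0 0 0 0.15 0.03 0 1; 0 0 0 0.15 0.03 0 1")

```text
time: 4.65
eef_pos: [0.4511, -0.0674, 0.1578]
orientation: [[-0.952, -0.308, 0.0], [-0.308, 0.952, 0.0], [-0.0, -0.0, -1.0]]
force: [-0.4, 0.0, -2.6]
opening: 0.0235
finger_force: 42.0
```

```bash
python3 mv.py .4517 -.0671 .156 107.9;python3 look.py l6; python3 - <<'E'
from h import *
d,e=pickle.load(open("l6.pkl","rb"))
a=cv2.resize(d["image"][170:290,240:400],None,fx=2.5,fy=2.5); b=cv2.resize(e["image"][130:290,230:350],(400,533))
g=cv2.cvtColor(d["image"],cv2.COLOR_RGB2GRAY); print(g[215:270,318])
o=np.zeros((540,800,3),np.uint8); o[:300,:400]=a; o[:533,400:]=b; cv2.imwrite("pics/c6.png",o[:,:,::-1])
E
```

```text
t 4.65 pos [ 0.451 -0.067  0.158] F [-0.395  0.019 -2.563] T [-0.011 -0.031 -0.032] op 0.023487207638347937 ff 42.04383194446564 yaw 107.91106295244222 q6 -1.5438477446936276
ROW [-0.     0.002  0.002] [-0.026  0.005  0.071]
pos [ 0.4511 -0.0674  0.1578] [ 0.4513 -0.0674  0.1578]
wrist rim ellipse:
[316.7426 223.7044] [ 271  185   93   85 4872]
orange scene [(array([188.9756, 166.4205]), array([180, 145,  19,  45], dtype=int32)), (array([291.0583, 180.2791]), array([285, 163,  13,  36], dtype=int32))]
dark scene [(array([380. ,  33.7]), array([373,  10,  28,  53], dtype=int32)), (array([292.9, 239.9]), array([280, 222,  26,  37], dtype=int32)), (array([367.6, 250.2]), array([354, 239,  26,  27], dtype=int32)), (array([333.9, 313.1]), array([319, 298,  29,  31], dtype=int32))]
[ 62  62  61  58  59  61  63  60  60  58  52  53  55  53  52  54  54  48
  53  51  54  50  66 110 109 108 108 108 108 109 111 113 110 113 123 159
 160 159 158 160 158 159 159 160 159 159 158 158 157 161 162 103  97  96
  99]
```

View pics/c6.png

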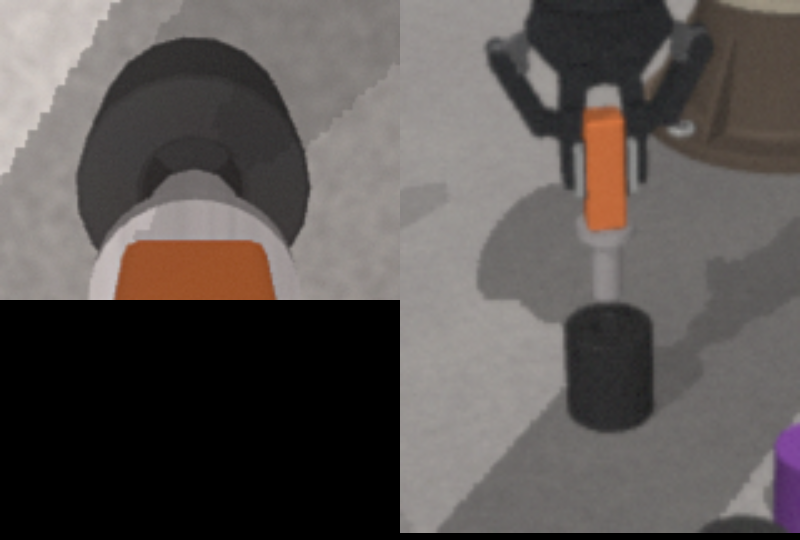

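```bash
python3 - <<'E'
from h import *
d,e=pickle.load(open("l6.pkl","rb"));T=d["T_tool_cam"]; np.set_printoptions(precision=4,suppress=True)
print("bore front",onz(d,(317.5,224.8),.0938,T),"rim front(28)",onz(d,(317.5,170+76/2.5),.0938,T))
for z in(.072,.076): print("pin front",onz(d,(318,237.3),z,T))
print("bore lat",onz(d,(240+140/2.5,170+190/2.5),.0938,T),onz(d,(240+243/2.5,170+190/2.5),.0938,T))
E
```

```text
bore front [ 0.0129 -0.0003  0.0938] rim front(28) [ 0.0273 -0.0002  0.0938]
pin front [0.0111 0.     0.072 ]
pin front [0.0101 0.     0.076 ]
bore lat [-0.     -0.013   0.0938] [-0.      0.0114  0.0938]
```

Emit:
step_arm(motion="0 0 0 -0.06 -0.01 0 1; 0 0 0 -0.06 -0.01 0.3 1; 0 0 0 -0.06 -0.01 0.6 1; 0 0 0 -0.06 -0.01 0.9 1; 0 0 0 -0.06 -0.01 1.0 1")

```text
time: 5.25
eef_pos: [0.452, -0.0673, 0.1313]
orientation: [[-0.952, -0.307, -0.002], [-0.307, 0.952, -0.0], [0.002, 0.0, -1.0]]
force: [0.9, 0.1, -2.2]
opening: 0.0235
finger_force: 42.0
```

```bash
python3 mv.py .4520 -.0671 .117 107.9
```

```text
t 5.25 pos [ 0.452 -0.067  0.131] F [ 0.872  0.106 -2.152] T [-0.027  0.052 -0.053] op 0.023494306623607623 ff 42.020596861839294 yaw 107.90374720908126 q6 -1.5433417145403578
ROW [ 0.003 -0.02   0.001] [-0.004  0.006  0.571]
```

Tip is about 8 mm in, no contact. Continue.

Emit:
step_arm(motion="0 0 0 0 0 0.14 1; 0 0 0 0 0 0.28 1; 0 0 0 0 0 0.42 1; 0 0 0 0 0 0.5 1; 0 0 0 0 0 0.5 1")

```text
time: 5.75
eef_pos: [0.4526, -0.0672, 0.1199]
orientation: [[-0.952, -0.308, -0.0], [-0.308, 0.952, -0.0], [0.0, 0.0, -1.0]]
force: [0.5, 0.1, -2.3]
opening: 0.0237
finger_force: 42.0
```

Emit:
step_arm(motion="0 0 0 0 0 0.06 1; 0 0 0 0 0 0.12 1; 0 0 0 0 0 0.18 1; 0 0 0 0 0 0.24 1; 0 0 0 0 0 0.24 1")

```text
time: 6.25
eef_pos: [0.4526, -0.0672, 0.114]
orientation: [[-0.952, -0.308, -0.0], [-0.308, 0.952, -0.0], [0.0, 0.0, -1.0]]
force: [-0.4, 0.2, -2.1]
opening: 0.0238
finger_force: 42.0
```

Emit:
step_arm(motion="0 0 0 0 0 0.05 1; 0 0 0 0 0 0.1 1; 0 0 0 0 0 0.1 1")

```text
time: 6.55
eef_pos: [0.4527, -0.0671, 0.1115]
orientation: [[-0.952, -0.308, -0.0], [-0.308, 0.952, -0.0], [0.0, 0.0, -1.0]]
force: [-0.4, -0.1, -3.1]
opening: 0.0234
finger_force: 42.0
```

Emit:
step_arm(motion="0 0 0 0 0 0.05 1; 0 0 0 0 0 0.1 1; 0 0 0 0 0 0.1 1")

```text
time: 6.85
eef_pos: [0.4526, -0.0672, 0.109]
orientation: [[-0.952, -0.308, -0.0], [-0.308, 0.952, -0.0], [0.0, 0.0, -1.0]]
force: [0.4, -0.6, -2.9]
opening: 0.0233
finger_force: 42.0
```

Emit:
step_arm(motion="0 0 0 0 0 0.05 1; 0 0 0 0 0 0.1 1; 0 0 0 0 0 0.15 1; 0 0 0 0 0 0.15 1")

```text
time: 7.25
eef_pos: [0.4526, -0.0671, 0.1052]
orientation: [[-0.952, -0.308, -0.0], [-0.308, 0.952, -0.0], [0.0, 0.0, -1.0]]
force: [0.6, 0.2, -2.7]
opening: 0.0235
finger_force: 42.0
```

Emit:
step_arm(motion="0 0 0 0 0 0.08 1; 0 0 0 0 0 0.16 1; 0 0 0 0 0 0.24 1; 0 0 0 0 0 0.32 1; 0 0 0 0 0 0.32 1")

```text
time: 7.75
eef_pos: [0.4525, -0.0672, 0.097]
orientation: [[-0.952, -0.308, -0.001], [-0.308, 0.952, -0.0], [0.001, 0.0, -1.0]]
force: [-0.0, 0.3, -2.5]
opening: 0.0236
finger_force: 42.0
```

Emit:
step_arm(motion="0 0 0 0 0 0.04 1; 0 0 0 0 0 0.08 1; 0 0 0 0 0 0.1 1; 0 0 0 0 0 0.1 1")

```text
time: 8.15
eef_pos: [0.4527, -0.0671, 0.0948]
orientation: [[-0.952, -0.308, -0.0], [-0.308, 0.952, -0.0], [0.0, 0.0, -1.0]]
force: [-0.1, -0.1, -1.5]
opening: 0.0238
finger_force: 42.0
```

Emit:
step_arm(motion="0 0 0 0 0 0.03 1; 0 0 0 0 0 0.06 1; 0 0 0 0 0 0.06 1")

```text
time: 8.45
eef_pos: [0.4527, -0.0671, 0.0933]
orientation: [[-0.952, -0.308, -0.0], [-0.308, 0.952, -0.0], [0.0, 0.0, -1.0]]
force: [0.6, -0.6, -2.9]
opening: 0.0229
finger_force: 42.0
```

```bash
python3 mv.py .4526 -.0671 .092 107.9
```

```text
t 8.45 pos [ 0.453 -0.067  0.093] F [ 0.641 -0.634 -2.91 ] T [-0.024 -0.021 -0.   ] op 0.0229215452291239 ff 42.020471692085266 yaw 107.91056797397367 q6 -1.5433341491788783
ROW [ 0.    -0.001  0.002] [0.003 0.003 0.053]
```

Emit:
step_arm(motion="0 0 0 0 0 0.03 1; 0 0 0 0 0 0.06 1; 0 0 0 0 0 0.06 1")

```text
time: 8.75
eef_pos: [0.453, -0.0671, 0.0928]
orientation: [[-0.951, -0.308, 0.001], [-0.308, 0.951, -0.0], [-0.0, -0.0, -1.0]]
force: [-3.7, 0.4, 8.5]
opening: 0.0237
finger_force: 43.6
```

Emit:
step_arm(motion="0 0 0 0 0 -0.02 1; 0 0 0 0 0 -0.02 0; 0 0 0 0 0 -0.02 -1; 0 0 0 0 0 -0.02 -1; 0 0 0 0 0 -0.02 -1")

```text
time: 9.25
eef_pos: [0.4528, -0.0671, 0.0924]
orientation: [[-0.952, -0.308, 0.0], [-0.308, 0.952, -0.0], [0.0, -0.0, -1.0]]
force: [0.2, 0.5, 0.0]
opening: 0.0796
finger_force: 0.0
```

```bash
python3 mv.py .4526 -.0671 .18 107.9
```

```text
t 9.25 pos [ 0.453 -0.067  0.092] F [0.158 0.471 0.   ] T [ 0.002 -0.034  0.023] op 0.07959234195004962 ff 0.0 yaw 107.91662045502919 q6 -1.543332610177739
ROW [-0.    -0.     0.003] [ 0.008  0.004 -3.506]
```

Emit:
step_arm(motion="0 0 0 0 0 -0.6 -1; 0 0 0 0 0 -2 -1; 0 0 0 0 0 -3.6 -1; 0 0 0 0 0 -4 -1; 0 0 0 0 0 -4 -1")

```text
time: 9.75
eef_pos: [0.4539, -0.0669, 0.1942]
orientation: [[-0.951, -0.308, 0.004], [-0.308, 0.951, 0.001], [-0.004, -0.0, -1.0]]
force: [0.2, 1.5, 0.2]
opening: 0.0854
finger_force: 0.0
```

```bash
python3 mv.py .52 .075 .19 98
```

```text
t 9.75 pos [ 0.454 -0.067  0.194] F [0.185 1.539 0.152] T [-0.022  0.04  -0.006] op 0.08543165565109709 ff 0.0 yaw 107.92091874009186 q6 -1.5433727838129867
ROW [0.    0.04  1.653] [-4.26   4.586  0.186]
```

Emit:
step_arm(motion="0 0 0.8 -2 2.2 0 -1; 0 0 1.65 -4.2 4.6 0 -1; 0 0 1.65 -4.2 4.6 0 -1; 0 0 1.65 -4.2 4.6 0 -1; 0 0 1.65 -4.2 4.6 0 -1")

```text
time: 10.25
eef_pos: [0.5169, 0.0756, 0.1905]
orientation: [[-0.99, -0.141, -0.003], [-0.141, 0.99, -0.001], [0.003, -0.001, -1.0]]
force: [0.5, 0.1, -0.6]
opening: 0.085
finger_force: 0.0
```

Emit:
step_arm(motion="0 0 0 0 0 0 -1; 0 0 0 0 0 0 -1")

```text
time: 10.45
eef_pos: [0.5166, 0.0735, 0.192]
orientation: [[-0.99, -0.138, -0.001], [-0.138, 0.99, -0.0], [0.001, -0.0, -1.0]]
force: [-0.3, 0.0, -0.6]
opening: 0.0851
finger_force: 0.0
```

```bash
python3 - <<'E'
from h import *
d=grab("wrist"); e=grab("scene"); pickle.dump((d,e),open("l7.pkl","wb")); 
print(d["s"]["eef_pos"])
for o in bore(d,(.4616,.0888)): print(*o)
b=cv2.resize(e["image"][130:290,230:430],(500,400)); a=cv2.resize(d["image"],(300,225)); b=b.copy(); o=np.zeros((400,800,3),np.uint8);o[:,:500]=b;o[:225,500:]=a
cv2.imwrite("pics/c7.png",o[:,:,::-1])
E
python3 mv.py .4616 .0888 .12 98
```

```text
[0.51656328 0.07346749 0.19196934]
42 [357.2 150.7] [2.8 6.7] [0.4603 0.0908]
44 [348.9 150.8] [12.8 13.1] [0.4611 0.0856]
46 [347.2 148.9] [13.3 16.8] [0.4601 0.0843]
48 [347.1 149.2] [13.4 17. ] [0.4602 0.0843]
50 [348.3 149.9] [12.9 15.2] [0.4606 0.0851]
50 [342. 146.] [26.8 39.5] [0.4587 0.0807]
52 [348.6 149.8] [12.6 15.6] [0.4605 0.0853]
52 [350.4 149.8] [23.1 27.9] [0.4603 0.0864]
54 [358.2 153.8] [16.5 22.3] [0.4621 0.0917]
56 [354.2 147.5] [2.8 6.7] [0.4586 0.0886]
56 [356.  139.9] [ 6.  14.9] [0.4538 0.089 ]
56 [355.1 153. ] [22.3 25.6] [0.4619 0.0897]
58 [354.2 152.3] [24.4 25.7] [0.4615 0.0891]
t 10.55 pos [0.517 0.074 0.192] F [-0.547 -0.239  0.26 ] T [-0.022  0.023  0.034] op 0.08559655540013829 ff 0.0 yaw 97.9457027183852 q6 -1.949616506391176
ROW [ 0.001  0.001 -0.009] [2.107 0.908 2.898]
```

View pics/c7.png

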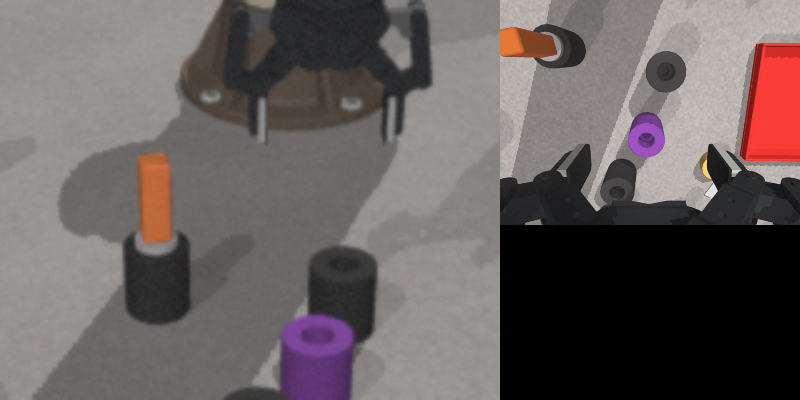

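Emit:
step_arm(motion="0 0 0 1 0.45 0 -1; 0 0 0 2.1 0.91 1.2 -1; 0 0 0 2.1 0.91 2.4 -1; 0 0 0 2.1 0.91 2.4 -1; 0 0 0 2.1 0.91 2.4 -1")

```text
time: 11.05
eef_pos: [0.4626, 0.0894, 0.1332]
orientation: [[-0.99, -0.139, 0.0], [-0.139, 0.99, -0.001], [-0.0, -0.001, -1.0]]
force: [0.5, 0.9, 1.1]
opening: 0.0853
finger_force: 0.0
```

```bash
python3 mv.py .4616 .0890 .032 98
```

```text
t 11.05 pos [0.463 0.089 0.133] F [0.538 0.869 1.114] T [ 0.066 -0.082 -0.022] op 0.08534149995772963 ff 0.0 yaw 98.00900999913416 q6 -2.042186660953162
ROW [-0.005  0.001  0.002] [ 0.042 -0.009  4.047]
```

Emit:
step_arm(motion="0 0 0 0.04 0 1.2 -1; 0 0 0 0.04 0 2.6 -1; 0 0 0 0.04 0 3.6 -1; 0 0 0 0.04 0 4 -1; 0 0 0 0.04 0 4 -1", grip_force=50)

```text
time: 11.55
eef_pos: [0.4617, 0.0895, 0.0324]
orientation: [[-0.99, -0.139, -0.001], [-0.139, 0.99, -0.001], [0.001, -0.001, -1.0]]
force: [-0.2, 1.2, 0.7]
opening: 0.0857
finger_force: 0.0
```

Emit:
step_arm(motion="0 0 0 0 0 0 -1; 0 0 0 0 0 0 0.3; 0 0 0 0 0 0 1; 0 0 0 0 0 0 1; 0 0 0 0 0 0 1")

```text
time: 12.05
eef_pos: [0.4619, 0.0901, 0.034]
orientation: [[-0.99, -0.14, 0.002], [-0.14, 0.99, 0.001], [-0.002, 0.001, -1.0]]
force: [-3.8, -0.4, 11.2]
opening: 0.0558
finger_force: 51.1
```

```bash
python3 mv.py .4616 .0890 .13 98
```

```text
t 12.05 pos [0.462 0.09  0.034] F [-3.76  -0.42  11.197] T [-0.087  1.047  0.002] op 0.05580690514050964 ff 51.094005703926086 yaw 98.0578612024794 q6 -2.0434612545915516
ROW [0.006 0.02  0.01 ] [ 0.011 -0.039 -3.84 ]
```

Emit:
step_arm(motion="0 0 0 0 0 -0.4 1; 0 0 0 0 0 -1.4 1; 0 0 0 0 0 -2.8 1; 0 0 0 0 0 -3.8 1; 0 0 0 0 0 -4 1")

```text
time: 12.55
eef_pos: [0.4626, 0.0905, 0.136]
orientation: [[-0.99, -0.14, 0.005], [-0.14, 0.99, 0.003], [-0.005, 0.002, -1.0]]
force: [1.0, 0.2, -2.9]
opening: 0.0559
finger_force: 54.0
```

```bash
python3 mv.py .4425 .311 .13 98.2
```

```text
t 12.55 pos [0.463 0.091 0.136] F [ 0.973  0.219 -2.924] T [ 0.132 -0.074 -0.001] op 0.05589629156919731 ff 54.034596886485815 yaw 98.04024754509847 q6 -2.0435448445846136
ROW [ 0.021  0.052 -0.027] [-0.435  8.845  0.263]
```

Emit:
step_arm(motion="0 0 0 -0.05 1.2 0 1; 0 0 0 -0.15 3.2 0 1; 0 0 0 -0.25 5.2 0 1; 0 0 0 -0.4 7.2 0 1; 0 0 0 -0.43 8.4 0 1")

```text
time: 13.05
eef_pos: [0.4418, 0.302, 0.1319]
orientation: [[-0.99, -0.141, -0.0], [-0.141, 0.99, 0.0], [0.0, 0.0, -1.0]]
force: [0.3, 0.2, -2.8]
opening: 0.056
finger_force: 54.2
```

Emit:
step_arm(motion="0 0 0 0 0.4 0 1; 0 0 0 0 0.4 0 1; 0 0 0 0 0.4 0 1")

```text
time: 13.35
eef_pos: [0.4405, 0.308, 0.1318]
orientation: [[-0.99, -0.139, -0.001], [-0.139, 0.99, -0.001], [0.001, -0.001, -1.0]]
force: [0.2, 0.1, -3.0]
opening: 0.0556
finger_force: 54.2
```

```bash
python3 mv.py .4425 .311 .041 98.2; python3 - <<'E'
from h import *
np.set_printoptions(precision=4,suppress=True)
d=grab("wrist"); pickle.dump(d,open("w8.pkl","wb")); T=wT(d)
t=grab("top")
pickle.dump(t,open("t8.pkl","wb"))
hsv=cv2.cvtColor(d["image"],cv2.COLOR_RGB2HSV);H,S,V=[hsv[...,i].astype(int) for i in range(3)]
m=(((H<5)|(H>175))&(S>150)&(V>60)).astype(np.uint8)
cnt=max(cv2.findContours(m,0,2)[0],key=cv2.contourArea)
ap=cv2.approxPolyDP(cnt,5,True)[:,0]
for p in ap: print(p,onz(d,p,.022,T)[:2])
E
```

```text
t 13.35 pos [0.441 0.308 0.132] F [ 0.187  0.149 -3.022] T [-0.038  0.023 -0.019] op 0.05558564597053604 ff 54.171959515661 yaw 98.01099515459552 q6 -2.4055231087691817
ROW [-0.01  -0.013 -0.032] [-0.099  0.11   3.63 ]
[203 160] [0.4016 0.2329]
[212 306] [0.4956 0.245 ]
[218 295] [0.4872 0.2484]
[238 296] [0.4861 0.2614]
[241 306] [0.4929 0.264 ]
[263 256] [0.4565 0.2747]
[285 233] [0.4395 0.2868]
[327 225] [0.4308 0.3122]
[363 243] [0.4392 0.3364]
[395 306] [0.4788 0.3645]
[397 296] [0.4716 0.3644]
[417 295] [0.4691 0.3773]
[426 309] [0.4781 0.3852]
[437 311] [0.4784 0.3927]
[449 161] [0.3817 0.3788]
```

Emit:
step_arm(motion="0 0 0 -0.18 0.13 0.6 1; 0 0 0 -0.18 0.13 1.6 1; 0 0 0 -0.18 0.13 2.6 1; 0 0 0 -0.18 0.13 3.3 1; 0 0 0 -0.18 0.13 3.4 1")

```text
time: 13.95
eef_pos: [0.4444, 0.3105, 0.0455]
orientation: [[-0.99, -0.138, -0.003], [-0.138, 0.99, -0.003], [0.003, -0.003, -1.0]]
force: [-0.4, 0.1, -3.2]
opening: 0.0561
finger_force: 54.1
```

Emit:
step_arm(motion="0 0 0 0 0 0.08 1; 0 0 0 0 0 0.16 1; 0 0 0 0 0 0.2 1; 0 0 0 0 0 0.2 1")

```text
time: 14.35
eef_pos: [0.4454, 0.3131, 0.0431]
orientation: [[-0.99, -0.139, 0.001], [-0.139, 0.99, 0.001], [-0.001, 0.001, -1.0]]
force: [-0.1, -0.2, -2.5]
opening: 0.056
finger_force: 54.2
```

Emit:
step_arm(motion="0 0 0 0 0 0.06 1; 0 0 0 0 0 0.12 1; 0 0 0 0 0 0.12 1")

```text
time: 14.65
eef_pos: [0.445, 0.3128, 0.0393]
orientation: [[-0.99, -0.139, -0.0], [-0.139, 0.99, -0.0], [0.0, -0.0, -1.0]]
force: [0.0, -0.2, -2.3]
opening: 0.0559
finger_force: 54.2
```

Emit:
step_arm(motion="0 0 0 0 0 0.04 1; 0 0 0 0 0 0.08 1; 0 0 0 0 0 0.08 1")

```text
time: 14.95
eef_pos: [0.4452, 0.3129, 0.0391]
orientation: [[-0.99, -0.14, 0.001], [-0.14, 0.99, 0.0], [-0.001, -0.0, -1.0]]
force: [-7.4, -3.0, 16.4]
opening: 0.0559
finger_force: 55.9
```

Seated on the tray floor. Release and rise.

Emit:
step_arm(motion="0 0 0 0 0 -0.05 1; 0 0 0 0 0 -0.05 -1; 0 0 0 0 0 -0.05 -1; 0 0 0 0 0 -0.05 -1; 0 0 0 0 0 -0.05 -1")

```text
time: 15.45
eef_pos: [0.4452, 0.3129, 0.0385]
orientation: [[-0.99, -0.139, -0.0], [-0.139, 0.99, -0.0], [0.0, -0.0, -1.0]]
force: [-0.6, -0.3, -0.9]
opening: 0.0855
finger_force: 0.0
```

Emit:
step_arm(motion="0 0 0 0 0 -0.5 -1; 0 0 0 0 0 -1.5 -1; 0 0 0 0 0 -3 -1; 0 0 0 0 0 -4.8 -1; 0 0 0 0 0 -5.6 -1")

```text
time: 15.95
eef_pos: [0.4465, 0.314, 0.1839]
orientation: [[-0.99, -0.14, 0.004], [-0.14, 0.99, 0.004], [-0.005, 0.004, -1.0]]
force: [0.7, 0.3, -0.8]
opening: 0.0858
finger_force: 0.0
```

```bash
python3 mv.py .71 .04 .18 98
```

```text
t 15.95 pos [0.446 0.314 0.184] F [ 0.683  0.298 -0.752] T [ 0.08  -0.012 -0.009] op 0.0858387342252484 ff 0.0 yaw 98.05515432143298 q6 -2.403822381080092
ROW [0.034 0.047 0.009] [ -8.901 -12.329   0.157]
```

```bash
python3 mv.py .6625 .041 .19 98
```

```text
t 15.95 pos [0.446 0.314 0.184] F [ 0.683  0.298 -0.752] T [ 0.08  -0.012 -0.009] op 0.0858387342252484 ff 0.0 yaw 98.05515432143298 q6 -2.403822381080092
ROW [0.034 0.047 0.009] [ -7.027 -12.022  -0.252]
```

Emit:
step_arm(motion="0 0 0 -1 -1.7 -0.2 -1; 0 0 0 -2 -3.4 -0.2 -1; 0 0 0 -3 -5.1 -0.2 -1; 0 0 0 -4 -6.8 -0.2 -1; 0 0 0 -5 -8.5 -0.2 -1")

```text
time: 16.45
eef_pos: [0.5996, 0.1182, 0.185]
orientation: [[-0.99, -0.14, 0.001], [-0.14, 0.99, 0.0], [-0.001, 0.0, -1.0]]
force: [0.6, 1.5, 0.6]
opening: 0.0857
finger_force: 0.0
```

Emit:
step_arm(motion="0 0 0 -1 -1.7 0 -1; 0 0 0 -2 -3.5 0 -1; 0 0 0 -2 -3.5 0 -1; 0 0 0 -2 -3.5 0 -1; 0 0 0 -2 -3.5 0 -1")

```text
time: 16.95
eef_pos: [0.6599, 0.0404, 0.1841]
orientation: [[-0.99, -0.139, 0.0], [-0.139, 0.99, 0.0], [-0.0, 0.0, -1.0]]
force: [0.0, 0.2, 0.1]
opening: 0.0856
finger_force: 0.0
```

```bash
python3 - <<'E'
from h import *
d=grab("wrist"); pickle.dump(d,open("w9.pkl","wb")); 
print(d["s"]["eef_pos"],proj(d,(.6625,.041,.064),wT(d)))
for o in bore(d,(.6625,.041)): print(*o)
cv2.imwrite("pics/w9.png",d["image"][:,:,::-1])
E
python3 mv.py .6625 .041 .12 98
```

```text
[0.65987927 0.04041778 0.18411818] [318.37254186 238.58508316]
40 [313.3 232.1] [4.6 6.2] [0.6586 0.0371]
42 [315.1 242.5] [13.5 18.6] [0.6655 0.0392]
42 [320.6 233.9] [4.1 5. ] [0.6591 0.042 ]
42 [318.3 232.1] [ 9.1 11.3] [0.6582 0.0404]
44 [318.4 238.9] [21.  21.7] [0.6627 0.0411]
44 [318.5 232.4] [ 8.8 12.6] [0.6583 0.0405]
46 [318.5 239.4] [21.2 22.3] [0.663  0.0411]
46 [318.5 232.4] [ 8.8 13. ] [0.6584 0.0405]
48 [317.6 239.3] [22.1 23.1] [0.663  0.0406]
48 [318.2 232.4] [ 9.2 13.6] [0.6584 0.0403]
50 [310.3 240.1] [3.2 6.5] [0.6643 0.0359]
50 [307.1 231.8] [2.9 5.8] [0.659  0.0331]
50 [316.3 240.2] [22.5 23.4] [0.6638 0.0398]
50 [318.5 241.7] [55.4 63.6] [0.6646 0.0414]
52 [318.  239.3] [24.6 25.7] [0.663  0.0408]
52 [318.1 232.6] [50.9 51.7] [0.6585 0.0403]
54 [318.3 239.4] [25.4 26.3] [0.6631 0.0411]
54 [318.3 237. ] [53.  57.4] [0.6614 0.0408]
56 [317.9 237.2] [27.7 30.8] [0.6616 0.0406]
56 [320.5 250.8] [59.7 74.7] [0.6706 0.0435]
58 [313.8 232.1] [44.6 60.8] [0.6586 0.0374]
t 17.0 pos [0.66  0.041 0.184] F [ 0.214 -1.086 -0.24 ] T [ 0.034 -0.037  0.018] op 0.08542066731029974 ff 0.0 yaw 98.06650277744079 q6 -1.7863062349090468
ROW [0.002 0.003 0.011] [-0.107 -0.015  2.57 ]
```

Emit:
step_arm(motion="0 0 0 -0.12 0 1.2 -1; 0 0 0 -0.12 0 2.8 -1; 0 0 0 -0.12 0 4.4 -1; 0 0 0 -0.12 0 5.6 -1; 0 0 0 -0.12 0 6 -1")

```text
time: 17.5
eef_pos: [0.6607, 0.0415, 0.0308]
orientation: [[-0.99, -0.141, -0.005], [-0.141, 0.99, -0.001], [0.005, -0.0, -1.0]]
force: [0.3, 0.1, -0.1]
opening: 0.0853
finger_force: 0.0
```

Emit:
step_arm(motion="0 0 0 0 0 0 -1; 0 0 0 0 0 0 0.3; 0 0 0 0 0 0 1; 0 0 0 0 0 0 1; 0 0 0 0 0 0 1", grip_force=50)

```text
time: 18.0
eef_pos: [0.6648, 0.0413, 0.0364]
orientation: [[-0.99, -0.14, 0.004], [-0.14, 0.99, 0.001], [-0.004, 0.001, -1.0]]
force: [-1.0, 1.8, 4.9]
opening: 0.0558
finger_force: 53.6
```

```bash
python3 mv.py .6625 .041 .13 98
```

```text
t 18.0 pos [0.665 0.041 0.036] F [-1.017  1.806  4.9  ] T [0.647 0.461 0.   ] op 0.05583919406356988 ff 53.59954968094826 yaw 98.04839619496168 q6 -1.7848900847159495
ROW [0.006 0.04  0.008] [ 0.075  0.003 -3.744]
```

Emit:
step_arm(motion="0 0 0 0 0 -0.4 1; 0 0 0 0 0 -1.4 1; 0 0 0 0 0 -2.8 1; 0 0 0 0 0 -4 1; 0 0 0 0 0 -4.4 1")

```text
time: 18.5
eef_pos: [0.665, 0.0408, 0.1486]
orientation: [[-0.99, -0.14, 0.006], [-0.14, 0.99, 0.001], [-0.006, 0.001, -1.0]]
force: [-0.0, -0.0, -1.8]
opening: 0.0562
finger_force: 54.0
```

```bash
python3 mv.py .5355 .3248 .145 98
```

```text
t 18.5 pos [0.665 0.041 0.149] F [-0.007 -0.032 -1.828] T [ 0.081 -0.156  0.052] op 0.05616135680880984 ff 53.95855687558651 yaw 98.02890261393053 q6 -1.7849548325518783
ROW [0.005 0.06  0.005] [ 3.544 11.971  0.127]
```

Emit:
step_arm(motion="0 0 0 0.3 1.1 0 1; 0 0 0 0.9 2.9 0 1; 0 0 0 1.4 4.7 0 1; 0 0 0 1.9 6.5 0 1; 0 0 0 2.5 8.3 0 1")

```text
time: 19.0
eef_pos: [0.5711, 0.2386, 0.1434]
orientation: [[-0.99, -0.139, -0.001], [-0.139, 0.99, -0.0], [0.001, 0.0, -1.0]]
force: [0.4, 1.0, -2.5]
opening: 0.0559
finger_force: 54.0
```

Emit:
step_arm(motion="0 0 0 0.5 1.7 0 1; 0 0 0 0.95 3.2 0 1; 0 0 0 1.05 3.7 0 1; 0 0 0 1.05 3.7 0 1; 0 0 0 1.05 3.7 0 1")

```text
time: 19.5
eef_pos: [0.5332, 0.3248, 0.1433]
orientation: [[-0.99, -0.14, -0.001], [-0.14, 0.99, -0.001], [0.001, -0.001, -1.0]]
force: [-0.2, -0.9, -2.8]
opening: 0.0559
finger_force: 54.1
```

```bash
python3 mv.py .5355 .3248 .046 98;  python3 - <<'E'
from h import *
np.set_printoptions(precision=4,suppress=True)
d=grab("wrist"); t=grab("top"); pickle.dump((d,t),open("l10.pkl","wb")); 
for o in bore(d,(.445,.313),z=.069): print(*o)
E
```

```text
t 19.5 pos [0.533 0.325 0.143] F [-0.226 -0.903 -2.798] T [-0.066 -0.011 -0.032] op 0.05589179078203686 ff 54.09316297620535 yaw 98.03383819536153 q6 -2.289800192833438
ROW [-0.005 -0.008  0.006] [-0.095 -0.012  3.891]
40 [320.   79.7] [3.  7.1] [0.4436 0.3131]
42 [318.9  93. ] [12.7 16.6] [0.4498 0.3134]
42 [308.6  75.9] [ 9.1 18. ] [0.4427 0.3073]
44 [318.6  93.7] [13.1 17.4] [0.4501 0.3133]
44 [319.   89.4] [24.9 30. ] [0.4481 0.3132]
46 [318.7  92.9] [12.8 16.7] [0.4497 0.3133]
46 [318.7  87. ] [24.  28.3] [0.447  0.3129]
48 [318.8  91.5] [12.6 15.4] [0.4491 0.3132]
48 [318.9  85.3] [23.7 27.3] [0.4462 0.3129]
50 [318.7  90.6] [12.4 14.5] [0.4487 0.3131]
50 [319.3  84.5] [23.9 26.6] [0.4458 0.313 ]
52 [318.8  90. ] [12.4 14. ] [0.4484 0.3131]
52 [319.3  85. ] [23.9 28.1] [0.446  0.3131]
54 [318.7  90.3] [12.5 14.4] [0.4485 0.3131]
54 [319.5  84.7] [24.3 28.8] [0.4459 0.3131]
56 [318.7  90.4] [12.5 14.8] [0.4485 0.3131]
56 [319.5  84.8] [24.3 29. ] [0.446  0.3131]
58 [318.7  90.4] [12.5 15.1] [0.4486 0.3131]
58 [319.6  84.3] [24.7 28.7] [0.4457 0.3131]
```

Emit:
step_arm(motion="0 0 0 -0.1 0 0.8 1; 0 0 0 -0.1 0 2 1; 0 0 0 -0.1 0 3 1; 0 0 0 -0.1 0 3.7 1; 0 0 0 -0.1 0 3.8 1")

```text
time: 20.1
eef_pos: [0.5353, 0.3231, 0.0461]
orientation: [[-0.991, -0.137, -0.003], [-0.137, 0.991, -0.003], [0.004, -0.003, -1.0]]
force: [0.4, -0.5, -2.5]
opening: 0.0557
finger_force: 54.0
```

Emit:
step_arm(motion="0 0 0 0 0 0 1; 0 0 0 0 0 0.08 1; 0 0 0 0 0 0.12 1; 0 0 0 0 0 0.12 1")

```text
time: 20.5
eef_pos: [0.5363, 0.3259, 0.0464]
orientation: [[-0.99, -0.139, 0.001], [-0.139, 0.99, 0.001], [-0.001, 0.001, -1.0]]
force: [-0.9, -0.3, -2.7]
opening: 0.0559
finger_force: 54.1
```

Emit:
step_arm(motion="0 0 0 0 0 0.06 1; 0 0 0 0 0 0.12 1; 0 0 0 0 0 0.16 1; 0 0 0 0 0 0.16 1")

```text
time: 20.9
eef_pos: [0.5359, 0.3257, 0.0416]
orientation: [[-0.99, -0.14, -0.0], [-0.14, 0.99, -0.0], [0.0, -0.0, -1.0]]
force: [-0.7, 1.2, -2.7]
opening: 0.0558
finger_force: 54.2
```

Emit:
step_arm(motion="0 0 0 0 0 0.04 1; 0 0 0 0 0 0.06 1; 0 0 0 0 0 0.06 1")

```text
time: 21.2
eef_pos: [0.536, 0.3257, 0.0414]
orientation: [[-0.99, -0.14, 0.0], [-0.14, 0.99, 0.0], [-0.0, 0.0, -1.0]]
force: [-4.7, -1.2, 8.2]
opening: 0.0559
finger_force: 55.2
```

Seated; release and rise.

Emit:
step_arm(motion="0 0 0 0 0 -0.04 1; 0 0 0 0 0 -0.04 -1; 0 0 0 0 0 -0.04 -1; 0 0 0 0 0 -0.04 -1; 0 0 0 0 0 -0.04 -1")

```text
time: 21.7
eef_pos: [0.5361, 0.3257, 0.0411]
orientation: [[-0.99, -0.139, 0.0], [-0.139, 0.99, -0.0], [-0.0, -0.0, -1.0]]
force: [-0.4, 0.3, -0.3]
opening: 0.0857
finger_force: 0.0
```

Emit:
step_arm(motion="0 0 0 0 0 -0.5 -1; 0 0 0 0 0 -1.5 -1; 0 0 0 0 0 -3 -1; 0 0 0 0 0 -4.8 -1; 0 0 0 0 0 -5.6 -1")

```text
time: 22.2
eef_pos: [0.5376, 0.3267, 0.1869]
orientation: [[-0.99, -0.14, 0.005], [-0.14, 0.99, 0.004], [-0.006, 0.003, -1.0]]
force: [0.7, -0.1, -0.1]
opening: 0.0855
finger_force: 0.0
```

Emit:
step_arm(motion="0 0 0 0 0 -0.4 -1; 0 0 0 0 0 -0.4 -1; 0 0 0 0 0 -0.4 -1")

```text
time: 22.5
eef_pos: [0.5354, 0.3252, 0.1901]
orientation: [[-0.99, -0.139, -0.001], [-0.139, 0.99, -0.001], [0.001, -0.001, -1.0]]
force: [0.4, 0.3, -0.5]
opening: 0.0853
finger_force: 0.0
```

```bash
python3 - <<'E'
from h import *
e=grab("scene");  d=grab("wrist"); t=grab("top"); print(e["s"]["eef_pos"],e["s"]["opening"])
t0=pickle.load(open("top0.pkl","rb"))
o=np.zeros((600,800,3),np.uint8); o[:600]=cv2.resize(e["image"],(800,600)); o[:150,600:]=cv2.resize(d["image"],(200,150)); cv2.imwrite("pics/f.png",o[:,:,::-1])
def c(d,f): 
    h=cv2.cvtColor(d["image"],cv2.COLOR_RGB2HSV).astype(int); return [q[0].round(1) for q in blobs(f(h[...,0],h[...,1],h[...,2]),150,3000)]
for f in(lambda H,S,V:(H>125)&(H<150)&(S>100), lambda H,S,V:(H>18)&(H<28)&(S>150), lambda H,S,V:(H>4)&(H<17)&(S>200)&(V>120)): print(c(t0,f),c(t,f))
E
```

```text
[0.53538527 0.32523736 0.19011797] 0.08532500939496804
[array([311.7, 127. ]), array([284.4, 224.3])] [array([311.5, 127.1]), array([284.3, 224.4])]
[array([220.6, 199.5])] [array([220.6, 199.5])]
[array([510.3, 304.1]), array([516.4, 369.6])] [array([361.3, 281.5]), array([516.3, 369.5])]
```

View pics/f.png

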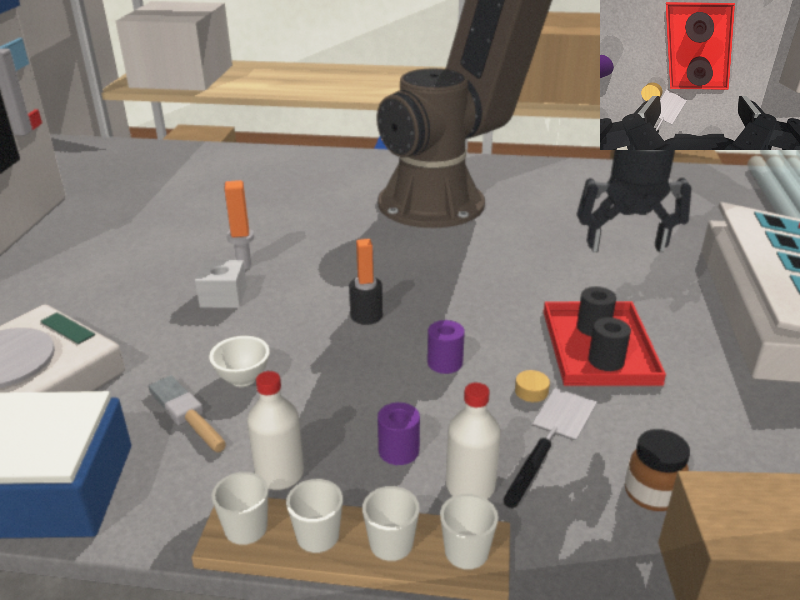

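The final picture shows both scrap crucibles upright in the red tray (scene pixels 597,310 and 609,343). The gauge is home in the clear crucible (365,290), and the bystanders I measured, the purple look-alikes, brass disc and large gauge, haven't moved. Handing in.

```bash
python3 -c "
from rig import ticket
print(ticket.sign_off())"
```

```text
the job is handed in; nothing more can be done
None
```

The job is handed in: the first crucible I tried was the clear one, so the gauge stands fully home in it where it stood, the other two (not gauge-tried) are upright in the red tray, and nothing else was seen to move (about 23 s used).

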